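Load the whetstone and set its clamp a quarter turn slack

TASK

Lift the whetstone out of the green basket, lay it flat in the black stone holder between the two steel stops and the sliding jaw, centred along its length, and let go of it. Then turn the holder's yellow thumbscrew clockwise until it seats, back it off a quarter turn so that the stone can be lifted out and flipped, and finish still gripping the thumbscrew there: do not let go of it. Leave the tumbler, brush cup, bottle and soap dish where they are.

Things in the scene. Friction and masses are not known exactly. Their poses are not given: they have to be found in the camera images.
- whetstone: Loose whetstone, a block 45 (its x) x 120 (its y) x 25 (its z) mm, about 0.3 kg, grey below and red-brown above. It lies flat, alone, on the basket's floor with its y roughly along the basket's y. Origin: centre of its underside; z up.
- basket: Green open basket, fixed, 180 (x) x 190 (y) x 45 mm high outside, walls and floor 5 mm. Origin: centre of its underside. The holder and the basket swap sides from run to run: either may be on the left.
- holder: Black stone holder, fixed; plate 12 mm thick, 160 mm along y, x = -168 to +47 mm. Origin: underside of the plate, below the clamped stone's centre; z up, x from thumbscrew towards stone. The stone lies on the plate, its y along the holder's y (either way round), centred at y = 0 within 15 mm, between the steel stops (+x side) and the jaw pads (-x side). Nothing bounds it in y.
- stop_face (a point): Middle of the face line of the two fixed steel stops, holder (22.5, 0, 24) mm; axes as the holder's. The stops stand 12 mm above the plate, 14 mm thick in x, 22 mm wide, centred at y = +-45 mm: the 68 mm between them are open down to the plate for a finger.
- jaw_face (a point): Middle of the face line of the sliding jaw's two aluminium pads (size and y as the stops, open between them back to a cross bar 50 mm behind the face), 24 mm up. The thumbscrew moves it: holder x = -37.4 mm + 6 mm per rad of joint clamp. Pocket at start 5 to 9 mm wider than the stone, 0.5 mm when seated, 15 mm at joint 0.
- clamp (a joint): Turn of the thumbscrew about its upright axis, rad: 0 wide open, grows clockwise seen from above (closing the jaw), hard stop (seated) at 2.4. Starts 0.7 to 1.4 short of seated. Friction about 0.05 N m, no spring: it stays where it is left. A quarter turn back from seated is 0.83.
- wing_grip (a point): On the upright axis of the thumbscrew, holder (-130, 0, 64) mm, where to grip its yellow bar: 46 (this x) x 14 (this y) x 32 mm high, standing from 40 to 72 mm above the stand on a brass disc of 40 mm diameter. x lies along the holder's x at joint 0; its heading falls by the value of joint clamp. It does not rise or sink in turning.
- tumbler: Steel tumbler, 72 mm diameter at the rim, 100 mm high, loose bystander. Origin: centre of its underside.
- brush_cup: Blue toothbrush cup, 72 mm diameter at the rim, 95 mm high, loose bystander. Origin: centre of its underside.
- bottle: White bottle with a red twist cap, 60 mm diameter, 170 mm high, loose bystander. Origin: centre of its underside.
- soap_dish: White ceramic soap dish, 85 x 125 mm, with an orange soap, 30 mm high, loose bystander. Origin: centre of its underside.
Not all that is in view belongs to the job. Leave any blue or white look-alike of the whetstone alone.

How it is judged (in metres and radians):
On the way, in this order (a step that is already met when the one before it is completed fails the run):
1. the whetstone is lifted clear of the basket in the fingers (height (world z) of whetstone above 0.06 m and contact force between the fingers and whetstone above 0.5 N), for 0.1 s.
2. the whetstone lies flat in the holder between stops and jaw, centred along its length, and is let go (z of whetstone in the frame of holder between 0.009 and 0.0155 m and x of whetstone in the frame of holder between -0.018 and 0.004 m and y of whetstone in the frame of holder between -0.015 and 0.015 m and angle between whetstone's own z axis and vertical below 0.06 rad and angle between the y axis of whetstone and the y axis of holder, either way round below 0.14 rad and contact force between the fingers and whetstone below 0.1 N and linear speed of whetstone below 0.02 m/s), for 0.2 s.
3. the thumbscrew is turned clockwise until it seats, with the stone in place (z of whetstone in the frame of holder between 0.009 and 0.0155 m and x of whetstone in the frame of holder between -0.018 and 0.004 m and y of whetstone in the frame of holder between -0.015 and 0.015 m and angle between whetstone's own z axis and vertical below 0.06 rad and angle between the y axis of whetstone and the y axis of holder, either way round below 0.14 rad and value of joint clamp above 2.34 rad and contact force between the fingers and clamp above 1 N), for 0.1 s.
At the end, for the whole second after the job is handed in: Joint clamp is 0.63 to 1.03 (a quarter turn back from its seat, within 0.2 rad), still, the fingers gripping the bar (over 2 N, TCP within 35 mm of wing_grip). The stone lies untouched, at rest, flat between stops and jaw, within 15 mm of centred along its length and 0.14 rad of lined up (all of step 2 and value of joint clamp between 0.6292 and 1.0292 rad and velocity of joint clamp between -0.1 and 0.1 rad/s and contact force between the fingers and clamp above 2 N and distance between the grasp point and wing_grip below 0.035 m); the arm keeps its last pose, push and grip.
It fails at once if a bystander (tumbler) is shifted by more than 25 mm or tipped (distance of tumbler from where it was at the start of the episode above 0.025 m or angle between tumbler's own z axis and vertical above 0.4 rad).
It fails at once if a bystander (brush cup) is shifted by more than 25 mm or tipped (distance of brush_cup from where it was at the start of the episode above 0.025 m or angle between brush_cup's own z axis and vertical above 0.4 rad).
It fails at once if a bystander (bottle) is shifted by more than 25 mm or tipped (distance of bottle from where it was at the start of the episode above 0.025 m or angle between bottle's own z axis and vertical above 0.4 rad).
It fails at once if a bystander (soap dish) is shifted by more than 25 mm or tipped (distance of soap_dish from where it was at the start of the episode above 0.025 m or angle between soap_dish's own z axis and vertical above 0.4 rad).
It also fails if it takes over 64 s, if anything falls off the work surface, if the arm or the gripper's body presses on something with over 40 N, if the wrist force passes 120 N, or if a joint passes its speed limit or range.

ROBOT

A 6-joint arm with a two-finger parallel gripper is mounted at the origin on the work surface. World frame = base frame: x ahead of the robot, y to its left, z up, the work surface at z = 0. Lengths are in m, angles in degrees, forces in N, time in s.
With the tool pointing down it reaches from about 0.4 to 0.825 m from the base axis. Payload 7 kg.
Tool frame: the origin (TCP) lies between the finger pads, 19 mm behind the fingertips; this is the grasp point; z points along the fingers, y is the line along which they close (so a half turn about z gives the same grasp; the last joint's range is limited). The gripper opens to 88 mm and grips with 3 to 60 N. Pads are 19 mm wide; open, the fingers measure 130 mm over their backs; the gripper's body (78 mm by 193 mm) begins 47 mm behind the grasp point.
Start: joints at [-47.378, 20.546, 0.682, 0, -70.136, -16.507], TCP at [0.297, -0.606, 0.245] pointing down, gripper open.
Joint ranges: [-176.03, 176.03], [-82.01, 121.73], [-58.28, 71.71], [-173.87, 95.51], [-174.79, -0.11], [-173.66, 173.66]. Speed limits (degrees/s): [136.94, 136.94, 172.46, 180, 180, 180].

INTERFACE

Orientations are given as [roll, pitch, yaw] about the fixed x, y, z axes, in that order (R = Rz(yaw) Ry(pitch) Rx(roll)).
In Python, from plant import r gives the robot as it stands. The module is installed in compiled form; this text tells all that it offers.
- The arm moves only by the tool play_rows, never from a script. Its argument "rows" is a list of rows, each an object with "slide": the shift along the tool's x, y, z as a fraction of full scale, a list of three; "delta_rot": the turn, a rotation vector about the tool's x, y, z as a fraction of full scale, a list of three; "fingers": the opening, from -1 (shut) to 1 (fully open). In form: [{"slide": [x, y, z], "delta_rot": [rx, ry, rz], "fingers": fingers}, ...]. A call has 1 to 8 rows; each row shifts and turns the commanded pose from where the row before left it, along the tool's axes as they then stand; what a row does not reach is not made up. Full scale, the value 1, is 0.15 m for a shift and 0.08 rad for a turn. A row lasts 1/8 s, in which the tool goes at most 62.5 mm and 10.7 degrees, less where a joint would pass 70% of its speed; a pose out of reach is approached as far as the arm can. A call with a number of a shift or a turn outside -1 to 1 is refused whole. A call with a gripper value outside its range is refused whole. The fingers move at their own pace and stop on an object; "squeeze" is the grip in N (left out, the last holds). Time passes only in rows, so rows that do not move let the fingers close. It gives the time, the measured TCP pose, the force, the opening and the grip force at its end, in the units of the state.
- r.get_state(): the state, without advancing time (a new reading comes with each control period).
- r.capture(name): name is "scene" or "top" or "wrist"; returns a dict with "image" (384x512x3 uint8, blue, green, red), "fx", "fy", "cx", "cy" (pixels), "R" (3x3) and "t" (3): a world point X has camera coordinates R X + t; the wrist camera has in their place "T_tool_cam" (4x4, takes a point from camera to tool coordinates, whose origin is the TCP and whose axes are the flange's). Camera axes: x right, y down, z forward; pixel columns grow to the right and rows downward; lengths in m; the calibration is good to about 2 mm. A picture is of the moment at which its call begins: read the wrist's pose just before it. There is no depth.
- r.close_job(): hands the job in; it is judged then, once.
The state is a dict: "time_s": time; "joints": joint angles; "qd": joint speeds; "joint_torque": joint torques, N m; "tcp_pos": TCP position; "eef_rot": TCP orientation; "contact_force": force on the tool from outside, world axes, zero at the start; "moment": the same for the moment, N m; "gripper_width": finger opening in m; "gripper_force": force on a finger pad.
Only numpy, scipy, OpenCV 4.12 (cv2) and the standard library are available. Lean on these libraries where they do the work, as an engineer would, in place of code of your own. Each camera call takes 0.05 s, during which the arm holds its last target. There are 200 camera calls.

## Working session

There is one attempt and no reset: what is moved stays moved. The work goes in short steps, Python scripts to look and compute and a tool call to move; the robot and the scene stay as the last step left them, time stands still between calls to the robot, and variables do not carry over. Pictures are saved under pics/ and viewed, at most 10 in all, crops included, and the job is handed in when it is done.

Besides the shell and the picture viewer there is one more tool, called after "Emit:" by a JSON object that holds its "api" and its "payload". play_rows: Moves the arm, as the interface text tells. Shift numbers are shares of 0.15 m and turn numbers shares of 0.08 rad, none past 1 either way. Its arguments: {"type":"object","properties":{"rows":{"type":"array"},"squeeze":{"type":"number"}},"required":["rows"]}

```bash
mkdir -p pics
python3 - <<'E'
from plant import r
import cv2,numpy as np
s=r.get_state();print(s['tcp_pos'],s['eef_rot'],s['time_s'])
a=r.capture('top');b=r.capture('scene')
for c in(a,b):print(c['fx'],c['cx'],c['cy'],np.round(c['R'],3).tolist(),np.round(c['t'],3))
cv2.imwrite('pics/top.png',a['image']);cv2.imwrite('pics/scene.png',b['image'])
E
```

```text
[ 0.2968788  -0.60570489  0.24445044] [ 1.79908377e+02 -8.21860513e-03 -1.53892582e+02] 0.0
365.1514602332258 252.59365908842867 186.91809449121004 [[0.014, -1.0, 0.015], [-0.986, -0.016, -0.165], [0.165, -0.013, -0.986]] [-0.15   0.577  0.837]
409.83528801069997 254.80992611951444 195.82824888881254 [[-0.518, 0.855, 0.015], [0.641, 0.399, -0.656], [-0.567, -0.33, -0.755]] [ 0.436 -0.258  1.401]
```

View pics/top.png

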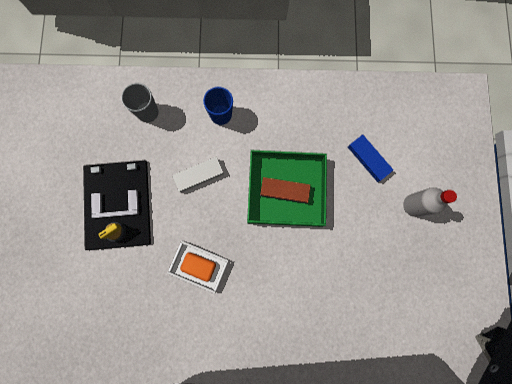

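View pics/scene.png

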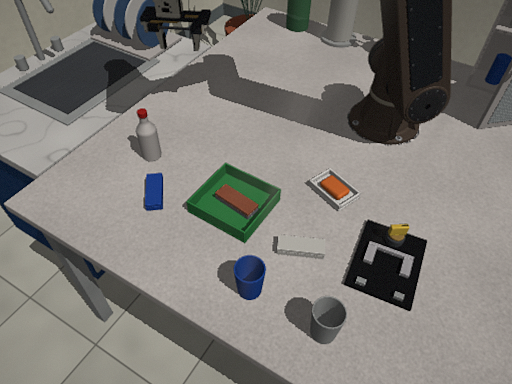

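The top view shows the red stone in the basket at about (286,190). The black holder is on the left, spanning (84..151, 160..249), with its stops at the far side (+x), the jaw at about (115,205) and the yellow bar at (110,232). Next I'll measure these.

```bash
cat > h.py <<'E'
from plant import r
import cv2,numpy as np
def cam(name):
    s=r.get_state(); c=r.capture(name)
    if name=='wrist':
        from scipy.spatial.transform import Rotation as Ro
        Rt=Ro.from_euler('xyz',s['eef_rot'],degrees=True).as_matrix()
        T=c['T_tool_cam'];A=Rt@T[:3,:3];o=Rt@T[:3,3]+s['tcp_pos']
        c['R']=A.T;c['t']=-A.T@o
    return c
def ray(c,uv,z):
    uv=np.atleast_2d(np.float64(uv));d=np.c_[(uv[:,0]-c['cx'])/c['fx'],(uv[:,1]-c['cy'])/c['fy'],np.ones(len(uv))]@np.array(c['R'])
    o=-np.array(c['R']).T@c['t'];return (o+d*((z-o[2])/d[:,2])[:,None])[:,:2]
def blob(c,lo,hi,roi=None,n=1):
    m=cv2.inRange(cv2.cvtColor(c['image'],cv2.COLOR_BGR2HSV),lo,hi)
    if roi: k=np.zeros_like(m);x0,y0,x1,y1=roi;k[y0:y1,x0:x1]=255;m&=k
    cs=sorted(cv2.findContours(m,cv2.RETR_EXTERNAL,cv2.CHAIN_APPROX_NONE)[0],key=cv2.contourArea)[::-1][:n]
    return [k[:,0,:].astype(float) for k in cs]
def rect(P):
    (c,(w,h),a)=cv2.minAreaRect(np.float32(P*1000))
    if w<h: w,h,a=h,w,a+90
    return np.round(c,1),round(w,1),round(h,1),round((a+90)%180-90,1)  # centre mm, long, short, heading of long
E
python3 - <<'E'
from h import *
c=cam('top')
print('stone',rect(ray(c,blob(c,(0,100,50),(12,255,255),(235,150,330,230))[0],.03)))
print('holder',rect(ray(c,blob(c,(0,0,0),(180,255,50),(70,150,165,260))[0],.012)))
print('bar',rect(ray(c,blob(c,(18,120,60),(35,255,255),(80,210,140,250))[0],.06)))
for k in blob(c,(0,0,110),(180,60,255),(87,163,146,245),4): print(rect(ray(c,k,.024)))
print('basket',rect(ray(c,blob(c,(45,80,30),(80,255,255))[0],.045)))
c['image']=c['image'][150:260,70:330];cv2.imwrite('pics/crop.png',cv2.resize(c['image'],None,fx=3,fy=3))
for n,z,uv in(('tumbler',.1,(137,95)),('soap',.03,(201,267)),('white',.025,(200,175)),('basket',.045,[(250,150),(327,153),(326,227),(248,224)])): print(n,ray(c,uv,z).round(3).tolist())
E
```

```text
stone (array([ 576.4, -222.2]), 119.3, 44.8, 81.7)
holder (array([536.2, 197.1]), 213.3, 160.5, 6.1)
bar (array([464.9, 191.2]), 53.2, 35.1, -70.3)
(array([536.5, 199.4]), 110.9, 60.8, -84.2)
(array([621.8, 253.6]), 17.4, 14.9, -85.1)
(array([631.1, 164.6]), 17.5, 14.9, -86.0)
(array([636.3, 249.9]), 47.3, 2.6, -89.0)
basket (array([ 579.9, -226.7]), 189.6, 181.0, 88.2)
tumbler [[0.787, 0.136]]
soap [[0.386, -0.022]]
white [[0.611, -0.01]]
basket [[0.672, -0.134], [0.668, -0.326], [0.485, -0.319], [0.489, -0.132]]
```

View pics/crop.png

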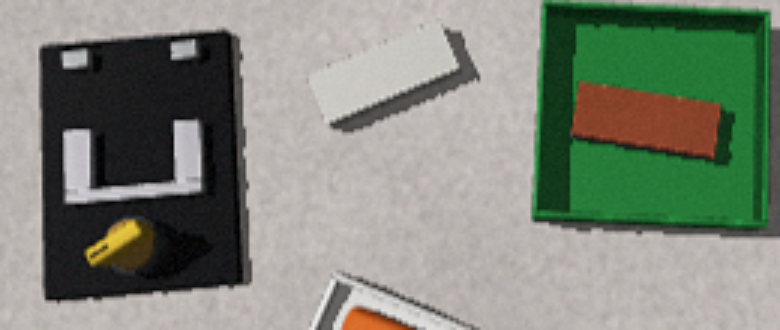

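```bash
cat >> h.py <<'E'
def plan(x,y,z,yaw,n,fromcmd=None):
    """rows from pose (x,y,z,yaw) (default: measured) to target; fractions rounded, rounding fed back"""
    s=r.get_state();p=np.array(s['tcp_pos'] if fromcmd is None else fromcmd[:3]);w=np.deg2rad(s['eef_rot'][2] if fromcmd is None else fromcmd[3])
    q=np.array([x,y,z]);W=w+(np.deg2rad(yaw)-w+np.pi)%(2*np.pi)-np.pi
    for i in range(n):
        k=n-i;d=(q-p)/k;c,s_=np.cos(w),np.sin(w)
        M=np.array([[c,s_,0],[s_,-c,0],[0,0,-1]])
        f=np.round(M.T@d/.15,2);t=np.clip(np.round(-(W-w)/k/.08,2),-1,1)
        p=p+M@f*.15;w-=t*.08
        print(f.tolist(),t)
    print('end',p.round(4),np.rad2deg(w).round(1))
E
python3 -c "
from h import *
plan(.54,-.215,.20,-98.3,13)
c=cam('top');print(ray(c,[(425,203)],.17))"
```

```text
[-0.2, 0.13, 0.02] -0.93
[-0.21, 0.11, 0.02] -0.93
[-0.22, 0.09, 0.02] -0.93
[-0.22, 0.08, 0.02] -0.93
[-0.23, 0.06, 0.02] -0.93
[-0.23, 0.04, 0.02] -0.93
[-0.23, 0.03, 0.03] -0.94
[-0.24, 0.01, 0.02] -0.93
[-0.24, -0.01, 0.03] -0.94
[-0.23, -0.03, 0.02] -0.93
[-0.23, -0.04, 0.03] -0.94
[-0.23, -0.06, 0.02] -0.93
[-0.22, -0.08, 0.03] -0.94
end [ 0.5401 -0.2151  0.1996] -98.3
[[ 0.53044362 -0.5010812 ]]
```

Emit:
{"api": "play_rows", "payload": {"rows": [{"slide": [-0.2,0.13,0.02],"delta_rot": [0,0,-0.93],"fingers": 1},{"slide": [-0.21,0.11,0.02],"delta_rot": [0,0,-0.93],"fingers": 1},{"slide": [-0.22,0.09,0.02],"delta_rot": [0,0,-0.93],"fingers": 1},{"slide": [-0.22,0.08,0.02],"delta_rot": [0,0,-0.93],"fingers": 1},{"slide": [-0.23,0.06,0.02],"delta_rot": [0,0,-0.93],"fingers": 1},{"slide": [-0.23,0.04,0.02],"delta_rot": [0,0,-0.93],"fingers": 1},{"slide": [-0.23,0.03,0.03],"delta_rot": [0,0,-0.94],"fingers": 1},{"slide": [-0.24,0.01,0.02],"delta_rot": [0,0,-0.93],"fingers": 1}]}}

```text
time_s: 1.2
tcp_pos: [0.4469, -0.364, 0.2196]
eef_rot: [180.0, 0.0, -119.6]
contact_force: [-0.1, -0.5, 0.8]
gripper_width: 0.0876
gripper_force: 0.0
```

Emit:
{"api": "play_rows", "payload": {"rows": [{"slide": [-0.24,-0.01,0.03],"delta_rot": [0,0,-0.94],"fingers": 1},{"slide": [-0.23,-0.03,0.02],"delta_rot": [0,0,-0.93],"fingers": 1},{"slide": [-0.23,-0.04,0.03],"delta_rot": [0,0,-0.94],"fingers": 1},{"slide": [-0.23,-0.06,0.02],"delta_rot": [0,0,-0.93],"fingers": 1},{"slide": [-0.22,-0.08,0.03],"delta_rot": [0,0,-0.94],"fingers": 1},{"slide": [0,0,0],"delta_rot": [0,0,0],"fingers": 1}]}}

```text
time_s: 1.95
tcp_pos: [0.541, -0.2136, 0.1998]
eef_rot: [180.0, 0.0, -98.1]
contact_force: [0.6, 0.1, -0.4]
gripper_width: 0.0875
gripper_force: 0.0
```

Run:
```python
from h import *
c=cam('wrist');cv2.imwrite('pics/w1.png',c['image'])
s=r.get_state();print(s['tcp_pos'],s['eef_rot'],s['time_s'],s['contact_force'])
print('stone',rect(ray(c,blob(c,(0,100,50),(12,255,255))[0],.03)))
```

```text
[ 0.54042201 -0.21443648  0.19998495] [ 1.79953715e+02 -7.92492265e-05 -9.81993790e+01] 2.0 [-0.10321535  0.35687717  0.82962841]
stone (array([ 576. , -223.6]), 119.0, 44.2, 81.6)
```

View pics/w1.png

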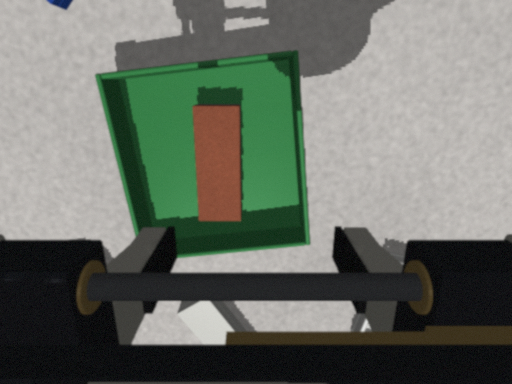

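The wrist view shows the stone in the basket at pixels (195..240, 105..220), nothing in the way. It agrees with the top view to 1.5 mm, so I'll grasp.

```bash
python3 -c "
from h import *
plan(.576,-.223,.027,-98.3,5)"
```

```text
[0.0, -0.05, 0.23] 0.0
[0.01, -0.05, 0.23] 0.01
[0.0, -0.05, 0.23] 0.0
[0.01, -0.05, 0.23] 0.01
[0.0, -0.04, 0.23] 0.0
end [ 0.5756 -0.2226  0.0275] -98.3
```

Emit:
{"api": "play_rows", "payload": {"rows": [{"slide": [0,-0.12,0],"delta_rot": [0,0,0],"fingers": 1},{"slide": [0.01,-0.12,0.23],"delta_rot": [0,0,0],"fingers": 1},{"slide": [0.01,0,0.23],"delta_rot": [0,0,0],"fingers": 1},{"slide": [0,0,0.23],"delta_rot": [0,0,0],"fingers": 1},{"slide": [0,0,0.23],"delta_rot": [0,0,0],"fingers": 1},{"slide": [0,0,0.23],"delta_rot": [0,0,0],"fingers": 1},{"slide": [0,0,0],"delta_rot": [0,0,0],"fingers": 1}]}}

```text
time_s: 2.88
tcp_pos: [0.5745, -0.2244, 0.0264]
eef_rot: [179.9, -0.0, -98.4]
contact_force: [-0.5, -0.5, 0.1]
gripper_width: 0.0876
gripper_force: 0.0
```

Emit:
{"api": "play_rows", "payload": {"rows": [{"slide": [0,0,0],"delta_rot": [0,0,0],"fingers": -1},{"slide": [0,0,0],"delta_rot": [0,0,0],"fingers": -1},{"slide": [0,0,0],"delta_rot": [0,0,0],"fingers": -1},{"slide": [0,0,0],"delta_rot": [0,0,0],"fingers": -1},{"slide": [0,0,0],"delta_rot": [0,0,0],"fingers": -1},{"slide": [0,0,0],"delta_rot": [0,0,0],"fingers": -1}], "squeeze": 30}}

```text
time_s: 3.62
tcp_pos: [0.5756, -0.2235, 0.0281]
eef_rot: [-180.0, -0.0, -98.3]
contact_force: [0.4, -0.4, 1.9]
gripper_width: 0.0448
gripper_force: 30.0
```

```bash
python3 -c "
from h import *
plan(.56,.29,.2,-84,12,(.5756,-.2235,.2,-98.3))"
```

```text
[-0.28, 0.05, 0.0] -0.26
[-0.28, 0.04, 0.0] -0.26
[-0.28, 0.04, 0.0] -0.26
[-0.28, 0.03, 0.0] -0.26
[-0.29, 0.03, 0.0] -0.26
[-0.29, 0.02, 0.0] -0.26
[-0.28, 0.01, 0.0] -0.26
[-0.29, 0.01, 0.0] -0.26
[-0.29, 0.0, 0.0] -0.26
[-0.28, -0.0, 0.0] -0.26
[-0.29, -0.01, 0.0] -0.26
[-0.28, -0.01, 0.0] -0.26
end [0.5596 0.2899 0.2   ] -84.0
```

Emit:
{"api": "play_rows", "payload": {"rows": [{"slide": [0,0,-0.15],"delta_rot": [0,0,0],"fingers": -1},{"slide": [0,0,-0.3],"delta_rot": [0,0,0],"fingers": -1},{"slide": [0,0,-0.3],"delta_rot": [0,0,0],"fingers": -1},{"slide": [0,0,-0.3],"delta_rot": [0,0,0],"fingers": -1},{"slide": [0,0,-0.1],"delta_rot": [0,0,0],"fingers": -1}]}}

```text
time_s: 4.25
tcp_pos: [0.5763, -0.2236, 0.2031]
eef_rot: [-179.8, 0.0, -98.3]
contact_force: [-0.5, -0.4, -2.7]
gripper_width: 0.0446
gripper_force: 30.0
```

Emit:
{"api": "play_rows", "payload": {"rows": [{"slide": [-0.28,0.05,0],"delta_rot": [0,0,-0.26],"fingers": -1},{"slide": [-0.28,0.04,0],"delta_rot": [0,0,-0.26],"fingers": -1},{"slide": [-0.28,0.04,0],"delta_rot": [0,0,-0.26],"fingers": -1},{"slide": [-0.28,0.03,0],"delta_rot": [0,0,-0.26],"fingers": -1},{"slide": [-0.29,0.03,0],"delta_rot": [0,0,-0.26],"fingers": -1},{"slide": [-0.29,0.02,0],"delta_rot": [0,0,-0.26],"fingers": -1}]}}

```text
time_s: 5.0
tcp_pos: [0.5664, 0.0348, 0.1989]
eef_rot: [179.9, -0.0, -91.1]
contact_force: [0.0, -0.5, -1.8]
gripper_width: 0.0448
gripper_force: 30.0
```

Emit:
{"api": "play_rows", "payload": {"rows": [{"slide": [-0.28,0.01,0],"delta_rot": [0,0,-0.26],"fingers": -1},{"slide": [-0.29,0.01,0],"delta_rot": [0,0,-0.26],"fingers": -1},{"slide": [-0.29,0,0],"delta_rot": [0,0,-0.26],"fingers": -1},{"slide": [-0.28,0,0],"delta_rot": [0,0,-0.26],"fingers": -1},{"slide": [-0.29,-0.01,0],"delta_rot": [0,0,-0.26],"fingers": -1},{"slide": [-0.28,-0.01,0],"delta_rot": [0,0,-0.26],"fingers": -1},{"slide": [0,0,0],"delta_rot": [0,0,0],"fingers": -1}]}}

```text
time_s: 5.88
tcp_pos: [0.5582, 0.2923, 0.1982]
eef_rot: [179.9, -0.1, -83.8]
contact_force: [0.3, -0.3, -2.9]
gripper_width: 0.045
gripper_force: 30.0
```

Run:
```python
from h import *
c=cam('wrist');cv2.imwrite('pics/w2.png',c['image'])
s=r.get_state();print(s['tcp_pos'],s['eef_rot'],s['time_s'])
for n,lo,hi,z in(('holder',(0,0,0),(180,255,50),.012),('bar',(18,120,60),(35,255,255),.072),('red',(0,100,50),(12,255,255),.19)):
    for k in blob(c,lo,hi,None,2): print(n,k.min(0),k.max(0),rect(ray(c,k,z)))
```

```text
[0.55814274 0.29081975 0.19831008] [ 1.79836929e+02 -8.44445821e-02 -8.38865570e+01] 5.925
holder [  0. 241.] [511. 383.] (array([533.2, 486.1]), 693.3, 214.5, 5.9)
holder [173.   0.] [404. 155.] (array([535.5, 205. ]), 210.2, 143.7, 6.1)
bar [140. 326.] [477. 344.] (array([482.9, 450.7]), 355.0, 22.8, 6.3)
bar [345.  46.] [395. 105.] (array([476.8, 197.1]), 47.7, 34.6, -56.8)
red [204. 141.] [305. 273.] (array([560.6, 269.4]), 71.3, 48.3, -83.6)
red [213. 300.] [296. 331.] (array([553.7, 332.6]), 46.7, 21.2, 6.0)
```

View pics/w2.png

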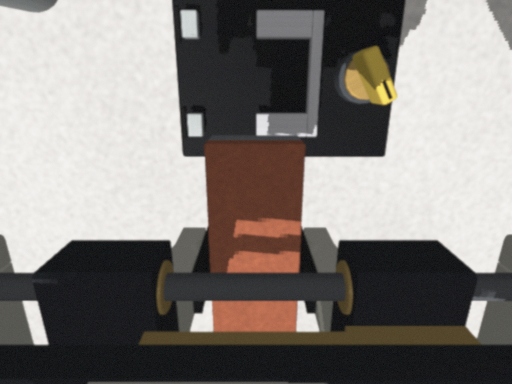

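The wrist view shows the stone square in the grip with its far end at row 141. The holder's stops are at (190,24) and (195,125), the jaw pads at (283,24) and (285,125), and the yellow bar at (370,75). From these I can compute the placing pose.

Run:
```python
from h import *
c=cam('wrist');s=r.get_state()
print('stone end mid',ray(c,[(255,141)],.2),s['tcp_pos'],s['eef_rot'][2])
th=np.deg2rad(6);A=np.array([[np.cos(th),np.sin(th)],[-np.sin(th),np.cos(th)]])
P=[]
for k in blob(c,(0,0,95),(180,60,255),(170,5,330,140),5):
    if len(k)<15: continue
    h=ray(c,k,.024)@A.T*1000
    print(k.min(0),k.max(0),'rot6 x',h[:,0].min().round(1),h[:,0].max().round(1),'y',h[:,1].min().round(1),h[:,1].max().round(1))
h=ray(c,blob(c,(0,0,0),(180,255,50),None,2)[1],.012)@A.T*1000
print('plate',np.percentile(h,[1,99],axis=0).round(1))
print('pred origin rot6',A@[596.5,204.7])
```

```text
stone end mid [[0.56418655 0.23084899]] [0.5583244  0.28987538 0.19860973] -83.94608837936923
[255.  13.] [322. 138.] rot6 x 523.0 584.1 y 87.4 198.4
[170.   5.] [181. 139.] rot6 x 656.9 668.5 y 81.4 199.4
[180.  12.] [197.  40.] rot6 x 636.2 651.2 y 86.9 109.5
[186. 115.] [202. 138.] rot6 x 636.2 651.3 y 176.0 198.4
plate [[449.2  74.5]
 [659.  219.3]]
pred origin rot6 [614.62928702 141.22740364]
```

```bash
python3 -c "
from h import *
plan(.592,.206,.08,-84,5,(.5587,.2903,.1985,-83.9))"
```

```text
[0.12, -0.03, 0.16] 0.0
[0.12, -0.03, 0.16] 0.01
[0.11, -0.03, 0.16] 0.0
[0.12, -0.04, 0.16] 0.01
[0.11, -0.03, 0.15] 0.0
end [0.5918 0.2063 0.08  ] -84.0
```

Emit:
{"api": "play_rows", "payload": {"rows": [{"slide": [0.12,-0.03,0.16],"delta_rot": [0,0,0],"fingers": -1},{"slide": [0.12,-0.03,0.16],"delta_rot": [0,0,0.01],"fingers": -1},{"slide": [0.11,-0.03,0.16],"delta_rot": [0,0,0],"fingers": -1},{"slide": [0.12,-0.04,0.16],"delta_rot": [0,0,0.01],"fingers": -1},{"slide": [0.11,-0.03,0.15],"delta_rot": [0,0,0],"fingers": -1},{"slide": [0,0,0],"delta_rot": [0,0,0],"fingers": -1},{"slide": [0,0,0],"delta_rot": [0,0,0],"fingers": -1}]}}

```text
time_s: 6.85
tcp_pos: [0.5924, 0.2055, 0.0823]
eef_rot: [-180.0, -0.0, -84.1]
contact_force: [0.3, 0.1, -1.5]
gripper_width: 0.045
gripper_force: 30.0
```

Run:
```python
from h import *
c=cam('top');cv2.imwrite('pics/t2.png',cv2.resize(c['image'][140:270,60:220],None,fx=4,fy=4))
for i in range(4):
    s=r.get_state();print(np.round(s['tcp_pos'],4),np.round(s['eef_rot'],1),s['time_s'])
    c=cam('wrist')
th=np.deg2rad(6);A=np.array([[np.cos(th),np.sin(th)],[-np.sin(th),np.cos(th)]])
cv2.imwrite('pics/w3.png',c['image'])
for k in blob(c,(0,0,95),(180,60,255),None,5): print(k.min(0),k.max(0))
```

```text
[0.5926 0.2061 0.0827] [-179.9    0.   -84.1] 6.9
[0.5926 0.2063 0.0829] [-179.9    0.   -84.1] 6.95
[0.5926 0.2065 0.0829] [-179.9    0.   -84.1] 7.0
[0.5924 0.2066 0.0828] [-179.9    0.   -84. ] 7.05
[0. 0.] [511. 273.]
[297. 128.] [392. 240.]
[305. 228.] [336. 271.]
[ 21. 300.] [ 48. 345.]
[296. 300.] [325. 332.]
```

View pics/w3.png

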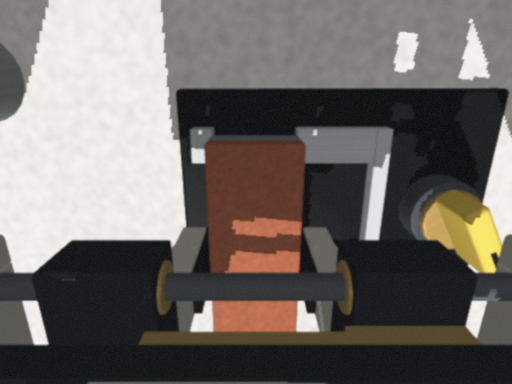

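The stone sits over the pocket and is aligned with it: the stop shows to its left at (200,150) and the jaw pads to its right from column 300. I'll lower it.

Emit:
{"api": "play_rows", "payload": {"rows": [{"slide": [0,0,0.1],"delta_rot": [0,0,0],"fingers": -1},{"slide": [0,0,0.1],"delta_rot": [0,0,0],"fingers": -1},{"slide": [0,0,0.06],"delta_rot": [0,0,0],"fingers": -1},{"slide": [0,0,0.04],"delta_rot": [0,0,0],"fingers": -1},{"slide": [0,0,0],"delta_rot": [0,0,0],"fingers": -1},{"slide": [0,0,0],"delta_rot": [0,0,0],"fingers": -1}]}}

```text
time_s: 7.85
tcp_pos: [0.5924, 0.206, 0.0371]
eef_rot: [-180.0, 0.0, -84.1]
contact_force: [-0.2, -0.9, -3.0]
gripper_width: 0.0449
gripper_force: 30.0
```

Emit:
{"api": "play_rows", "payload": {"rows": [{"slide": [0,0,0.01],"delta_rot": [0,0,0],"fingers": -1},{"slide": [0,0,0.01],"delta_rot": [0,0,0],"fingers": -1},{"slide": [0,0,0],"delta_rot": [0,0,0],"fingers": -1}]}}

```text
time_s: 8.22
tcp_pos: [0.5924, 0.2061, 0.0351]
eef_rot: [-179.9, 0.0, -84.1]
contact_force: [-2.1, -0.4, 6.6]
gripper_width: 0.0449
gripper_force: 30.0
```

Emit:
{"api": "play_rows", "payload": {"rows": [{"slide": [0,0,0],"delta_rot": [0,0,0],"fingers": 0.6},{"slide": [0,0,0],"delta_rot": [0,0,0],"fingers": 0.6},{"slide": [0,0,0],"delta_rot": [0,0,0],"fingers": 0.6},{"slide": [0,0,0],"delta_rot": [0,0,0],"fingers": 0.6},{"slide": [0,0,-0.1],"delta_rot": [0,0,0],"fingers": 0.6},{"slide": [0,0,-0.25],"delta_rot": [0,0,0],"fingers": 0.6},{"slide": [0,0,-0.35],"delta_rot": [0,0,0],"fingers": 0.6},{"slide": [0,0,-0.3],"delta_rot": [0,0,0],"fingers": 0.6}]}}

```text
time_s: 9.22
tcp_pos: [0.5924, 0.2059, 0.1871]
eef_rot: [-179.9, 0.0, -84.1]
contact_force: [0.8, 0.6, -0.4]
gripper_width: 0.0703
gripper_force: 0.0
```

```bash
python3 -c "
from h import *
th=np.deg2rad(6)
x,y=614.0-130,142.7
W=np.array([x*np.cos(th)-y*np.sin(th),x*np.sin(th)+y*np.cos(th)])/1000
print('wing',W)
plan(W[0]+.01,W[1]+.09,.17,-68,6)"
```

```text
wing [0.46643239 0.19251005]
[-0.1, 0.12, 0.02] -0.58
[-0.1, 0.11, 0.02] -0.58
[-0.11, 0.11, 0.02] -0.59
[-0.11, 0.11, 0.02] -0.58
[-0.12, 0.1, 0.02] -0.59
[-0.13, 0.09, 0.01] -0.58
end [0.4763 0.2832 0.1706] -68.0
```

```bash
python3 -c "
from h import *
plan(.435,.272,.17,-66,6)"
```

```text
[-0.09, 0.17, 0.02] -0.66
[-0.1, 0.16, 0.02] -0.66
[-0.11, 0.16, 0.02] -0.66
[-0.12, 0.15, 0.02] -0.65
[-0.12, 0.14, 0.02] -0.66
[-0.13, 0.13, 0.01] -0.65
end [0.4356 0.2723 0.1706] -66.0
```

Emit:
{"api": "play_rows", "payload": {"rows": [{"slide": [-0.09,0.17,0.02],"delta_rot": [0,0,-0.66],"fingers": 0.2},{"slide": [-0.1,0.16,0.02],"delta_rot": [0,0,-0.66],"fingers": 0.2},{"slide": [-0.11,0.16,0.02],"delta_rot": [0,0,-0.66],"fingers": 0.2},{"slide": [-0.12,0.15,0.02],"delta_rot": [0,0,-0.65],"fingers": 0.2},{"slide": [-0.12,0.14,0.02],"delta_rot": [0,0,-0.66],"fingers": 0.2},{"slide": [-0.13,0.13,0.01],"delta_rot": [0,0,-0.65],"fingers": 0.2},{"slide": [0,0,0],"delta_rot": [0,0,0],"fingers": 0.2}]}}

```text
time_s: 10.1
tcp_pos: [0.4343, 0.2729, 0.1686]
eef_rot: [-179.9, 0.0, -65.9]
contact_force: [-0.2, -0.4, -0.4]
gripper_width: 0.0525
gripper_force: 0.0
```

Run:
```python
from h import *
c=cam('wrist');cv2.imwrite('pics/w4.png',c['image'])
s=r.get_state();print(s['tcp_pos'],s['eef_rot'],s['time_s'],s['gripper_width'])
print('bar',[(k.min(0),k.max(0),rect(ray(c,k,.072))) for k in blob(c,(18,120,60),(35,255,255),(0,0,512,240),1)])
t=cam('top')
R=blob(t,(0,100,50),(12,255,255),(70,150,165,250))
h=rect(ray(t,R[0],.037));print('stone',h)
th=np.deg2rad(6);A=np.array([[np.cos(th),np.sin(th)],[-np.sin(th),np.cos(th)]])
print('in holder',A@h[0]-[614,142.7])
```

```text
[0.43509494 0.272847   0.16858318] [-1.79914277e+02  3.51730437e-02 -6.59335228e+01] 10.15 0.052250780104832244
bar [(array([234.,  43.]), array([281., 111.]), (array([467.5, 192.2]), 43.0, 32.9, -23.5))]
stone (array([592.9, 206.5]), 120.3, 47.1, -84.1)
in holder [-2.76284057  0.69384552]
```

View pics/w4.png

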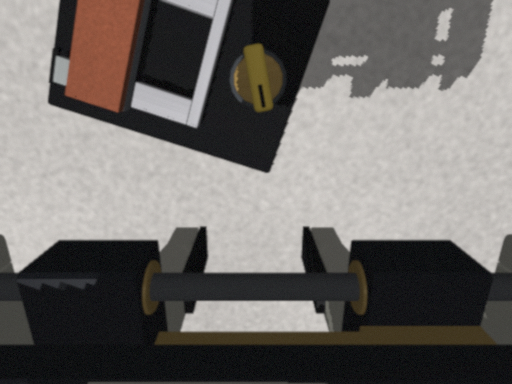

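The stone lies flat at the pocket centre. The bar's top face runs from about (253,45) to (263,109), on the brass disc centred at (257,79).

Run:
```python
from h import *
c=cam('wrist')
p=ray(c,[(253,45),(263.5,109)],.072);d=p[0]-p[1]
a=np.degrees(np.arctan2(d[1],d[0]));print(p,p.mean(0),np.hypot(*d),a,'q',np.radians(6-a))
print('disc',ray(c,[(257.5,79)],.038))
plan(.4665,.1925,.066,a,6)
```

```text
[[0.48060537 0.17366765]
 [0.45639012 0.20952744]] [0.46849775 0.19159754] 0.04327011681381714 -55.9697967576935 q 1.0815769902134582
disc [[0.46863739 0.19206109]]
[0.1, 0.01, 0.11] -0.37
[0.09, 0.01, 0.11] -0.36
[0.09, 0.01, 0.12] -0.37
[0.1, 0.01, 0.11] -0.36
[0.09, 0.01, 0.12] -0.37
[0.1, 0.02, 0.11] -0.36
end [0.467  0.1923 0.0662] -56.0
```

Emit:
{"api": "play_rows", "payload": {"rows": [{"slide": [0.19,0.02,0],"delta_rot": [0,0,-0.58],"fingers": 0},{"slide": [0.19,0.03,0],"delta_rot": [0,0,-0.58],"fingers": 0},{"slide": [0.19,0.03,0],"delta_rot": [0,0,-0.57],"fingers": 0},{"slide": [0,0,0],"delta_rot": [0,0,0],"fingers": 0},{"slide": [0,0,0],"delta_rot": [0,0,0],"fingers": 0}]}}

```text
time_s: 10.88
tcp_pos: [0.4635, 0.1904, 0.1675]
eef_rot: [-180.0, 0.0, -58.2]
contact_force: [0.1, -0.0, 0.3]
gripper_width: 0.0438
gripper_force: 0.0
```

```bash
python3 -c "
from h import *
plan(.467,.192,.064,-58,4)"
```

```text
[0.0, -0.01, 0.17] -0.01
[0.0, -0.01, 0.17] -0.01
[0.0, -0.0, 0.18] -0.01
[0.0, -0.01, 0.17] -0.01
end [0.4673 0.1928 0.064 ] -58.0
```

Emit:
{"api": "play_rows", "payload": {"rows": [{"slide": [0,-0.03,0],"delta_rot": [0,0,0],"fingers": 0},{"slide": [0,0,0.17],"delta_rot": [0,0,0],"fingers": 0},{"slide": [0,0,0.18],"delta_rot": [0,0,0],"fingers": 0},{"slide": [0,0,0.17],"delta_rot": [0,0,0],"fingers": 0},{"slide": [0,0,0.16],"delta_rot": [0,0,0],"fingers": 0},{"slide": [0,0,0],"delta_rot": [0,0,0],"fingers": 0}]}}

```text
time_s: 11.62
tcp_pos: [0.466, 0.1927, 0.0639]
eef_rot: [179.8, -0.0, -58.1]
contact_force: [0.7, 0.7, 0.6]
gripper_width: 0.044
gripper_force: 0.0
```

Emit:
{"api": "play_rows", "payload": {"rows": [{"slide": [0,0,0],"delta_rot": [0,0,0],"fingers": -1},{"slide": [0,0,0],"delta_rot": [0,0,0],"fingers": -1},{"slide": [0,0,0],"delta_rot": [0,0,0],"fingers": -1},{"slide": [0,0,0],"delta_rot": [0,0,0],"fingers": -1},{"slide": [0,0,0],"delta_rot": [0,0,0],"fingers": -1}], "squeeze": 30}}

```text
time_s: 12.25
tcp_pos: [0.4669, 0.193, 0.0659]
eef_rot: [-180.0, 0.0, -58.1]
contact_force: [-3.5, -0.7, 5.9]
gripper_width: 0.0138
gripper_force: 29.9
```

```bash
python3 -c "
from h import *
s=r.get_state();print({k:np.round(s[k],3) for k in ('tcp_pos','eef_rot','contact_force','moment','gripper_width','gripper_force')})"
```

```text
{'tcp_pos': array([0.467, 0.193, 0.066]), 'eef_rot': array([-1.7997e+02,  1.0000e-03, -5.8080e+01]), 'contact_force': array([-3.526, -0.727,  5.904]), 'moment': array([-0.138,  1.032, -0.084]), 'gripper_width': np.float64(0.014), 'gripper_force': np.float64(29.9)}
```

Emit:
{"api": "play_rows", "payload": {"rows": [{"slide": [0,0,0],"delta_rot": [0,0,0.8],"fingers": -1},{"slide": [0,0,0],"delta_rot": [0,0,0.8],"fingers": -1},{"slide": [0,0,0],"delta_rot": [0,0,0.8],"fingers": -1},{"slide": [0,0,0],"delta_rot": [0,0,0.8],"fingers": -1},{"slide": [0,0,0],"delta_rot": [0,0,0.8],"fingers": -1},{"slide": [0,0,0],"delta_rot": [0,0,0.8],"fingers": -1},{"slide": [0,0,0],"delta_rot": [0,0,0.8],"fingers": -1},{"slide": [0,0,0],"delta_rot": [0,0,0.8],"fingers": -1}]}}

```text
time_s: 13.25
tcp_pos: [0.4673, 0.1932, 0.066]
eef_rot: [-179.9, 0.0, -87.5]
contact_force: [0.2, -0.5, 4.4]
gripper_width: 0.0139
gripper_force: 29.9
```

Emit:
{"api": "play_rows", "payload": {"rows": [{"slide": [0,0,0],"delta_rot": [0,0,0.8],"fingers": -1},{"slide": [0,0,0],"delta_rot": [0,0,0.8],"fingers": -1},{"slide": [0,0,0],"delta_rot": [0,0,0.8],"fingers": -1},{"slide": [0,0,0],"delta_rot": [0,0,0.8],"fingers": -1},{"slide": [0,0,0],"delta_rot": [0,0,0.8],"fingers": -1},{"slide": [0,0,0],"delta_rot": [0,0,0.5],"fingers": -1},{"slide": [0,0,0],"delta_rot": [0,0,0],"fingers": -1}]}}

```text
time_s: 14.12
tcp_pos: [0.4677, 0.1931, 0.066]
eef_rot: [-179.9, 0.1, -108.0]
contact_force: [3.7, -2.0, 3.6]
gripper_width: 0.0138
gripper_force: 29.9
```

```bash
python3 -c "
from h import *
s=r.get_state();print({k:np.round(s[k],3) for k in ('tcp_pos','eef_rot','contact_force','moment','gripper_width','gripper_force')})"
```

```text
{'tcp_pos': array([0.468, 0.193, 0.066]), 'eef_rot': array([-1.79925e+02,  5.90000e-02, -1.08013e+02]), 'contact_force': array([ 3.657, -2.017,  3.573]), 'moment': array([-0.842, -1.088, -0.024]), 'gripper_width': np.float64(0.014), 'gripper_force': np.float64(29.899)}
```

Emit:
{"api": "play_rows", "payload": {"rows": [{"slide": [0,0,0],"delta_rot": [0,0,0.8],"fingers": -1},{"slide": [0,0,0],"delta_rot": [0,0,0.8],"fingers": -1},{"slide": [0,0,0],"delta_rot": [0,0,0.8],"fingers": -1},{"slide": [0,0,0],"delta_rot": [0,0,0.8],"fingers": -1},{"slide": [0,0,0],"delta_rot": [0,0,0.8],"fingers": -1},{"slide": [0,0,0],"delta_rot": [0,0,0.5],"fingers": -1},{"slide": [0,0,0],"delta_rot": [0,0,0],"fingers": -1}]}}

```text
time_s: 15.0
tcp_pos: [0.4679, 0.193, 0.066]
eef_rot: [-179.9, 0.1, -128.6]
contact_force: [5.3, -3.6, 3.5]
gripper_width: 0.0137
gripper_force: 29.9
```

```bash
python3 -c "
from h import *
s=r.get_state();print({k:np.round(s[k],3) for k in ('tcp_pos','eef_rot','contact_force','moment','gripper_width','gripper_force')})"
```

```text
{'tcp_pos': array([0.468, 0.193, 0.066]), 'eef_rot': array([-1.79929e+02,  8.30000e-02, -1.28615e+02]), 'contact_force': array([ 5.295, -3.581,  3.483]), 'moment': array([-1.453, -1.904, -0.026]), 'gripper_width': np.float64(0.014), 'gripper_force': np.float64(29.899)}
```

Emit:
{"api": "play_rows", "payload": {"rows": [{"slide": [0,0,0],"delta_rot": [0,0,0.4],"fingers": -1},{"slide": [0,0,0],"delta_rot": [0,0,0.4],"fingers": -1},{"slide": [0,0,0],"delta_rot": [0,0,0],"fingers": -1}]}}

```text
time_s: 15.38
tcp_pos: [0.468, 0.193, 0.066]
eef_rot: [-179.9, 0.1, -132.3]
contact_force: [4.9, -4.1, 2.3]
gripper_width: 0.0142
gripper_force: 29.9
```

```bash
python3 -c "
from h import *
s=r.get_state();print({k:np.round(s[k],3) for k in ('eef_rot','contact_force','moment')})"
```

```text
{'eef_rot': array([-1.79928e+02,  8.50000e-02, -1.32251e+02]), 'contact_force': array([ 4.851, -4.128,  2.314]), 'moment': array([-1.492, -2.012,  0.205])}
```

Emit:
{"api": "play_rows", "payload": {"rows": [{"slide": [0,0,0],"delta_rot": [0,0,0.4],"fingers": -1},{"slide": [0,0,0],"delta_rot": [0,0,0.2],"fingers": -1},{"slide": [0,0,0],"delta_rot": [0,0,0],"fingers": -1}]}}

```text
time_s: 15.75
tcp_pos: [0.468, 0.193, 0.066]
eef_rot: [-179.9, 0.1, -134.9]
contact_force: [5.3, -4.3, 2.7]
gripper_width: 0.0143
gripper_force: 31.2
```

```bash
python3 -c "
from h import *
s=r.get_state();print({k:np.round(s[k],3) for k in ('eef_rot','contact_force','moment')})"
```

```text
{'eef_rot': array([-1.79920e+02,  8.40000e-02, -1.34922e+02]), 'contact_force': array([ 5.259, -4.293,  2.65 ]), 'moment': array([-1.444, -1.837,  0.734])}
```

The moment rose to 0.73 N m just past the predicted -131.5°, so the thumbscrew is seated. Next I'll back it off to a heading of about -41.6°.

Emit:
{"api": "play_rows", "payload": {"rows": [{"slide": [0,0,0],"delta_rot": [0,0,-0.6],"fingers": -1},{"slide": [0,0,0],"delta_rot": [0,0,-0.8],"fingers": -1},{"slide": [0,0,0],"delta_rot": [0,0,-0.8],"fingers": -1},{"slide": [0,0,0],"delta_rot": [0,0,-0.8],"fingers": -1},{"slide": [0,0,0],"delta_rot": [0,0,-0.8],"fingers": -1},{"slide": [0,0,0],"delta_rot": [0,0,-0.8],"fingers": -1},{"slide": [0,0,0],"delta_rot": [0,0,-0.8],"fingers": -1},{"slide": [0,0,0],"delta_rot": [0,0,-0.8],"fingers": -1}]}}

```text
time_s: 16.75
tcp_pos: [0.4677, 0.1932, 0.066]
eef_rot: [-179.9, 0.1, -106.5]
contact_force: [2.1, -2.2, 3.8]
gripper_width: 0.0141
gripper_force: 29.9
```

Emit:
{"api": "play_rows", "payload": {"rows": [{"slide": [0,0,0],"delta_rot": [0,0,-0.8],"fingers": -1},{"slide": [0,0,0],"delta_rot": [0,0,-0.8],"fingers": -1},{"slide": [0,0,0],"delta_rot": [0,0,-0.8],"fingers": -1},{"slide": [0,0,0],"delta_rot": [0,0,-0.8],"fingers": -1},{"slide": [0,0,0],"delta_rot": [0,0,-0.8],"fingers": -1},{"slide": [0,0,0],"delta_rot": [0,0,-0.8],"fingers": -1},{"slide": [0,0,0],"delta_rot": [0,0,-0.8],"fingers": -1},{"slide": [0,0,0],"delta_rot": [0,0,-0.8],"fingers": -1}]}}

```text
time_s: 17.75
tcp_pos: [0.4672, 0.1931, 0.0659]
eef_rot: [-179.9, 0.0, -77.1]
contact_force: [-1.0, -0.8, 7.0]
gripper_width: 0.0139
gripper_force: 29.9
```

Emit:
{"api": "play_rows", "payload": {"rows": [{"slide": [0,0,0],"delta_rot": [0,0,-0.8],"fingers": -1},{"slide": [0,0,0],"delta_rot": [0,0,-0.8],"fingers": -1},{"slide": [0,0,0],"delta_rot": [0,0,-0.8],"fingers": -1},{"slide": [0,0,0],"delta_rot": [0,0,-0.8],"fingers": -1},{"slide": [0,0,0],"delta_rot": [0,0,-0.8],"fingers": -1},{"slide": [0,0,0],"delta_rot": [0,0,-0.8],"fingers": -1},{"slide": [0,0,0],"delta_rot": [0,0,-0.8],"fingers": -1}]}}

```text
time_s: 18.62
tcp_pos: [0.4668, 0.1929, 0.0659]
eef_rot: [-180.0, -0.0, -51.5]
contact_force: [-3.3, -0.8, 8.1]
gripper_width: 0.0136
gripper_force: 29.9
```

Emit:
{"api": "play_rows", "payload": {"rows": [{"slide": [0,0,0],"delta_rot": [0,0,-0.8],"fingers": -1},{"slide": [0,0,0],"delta_rot": [0,0,-0.8],"fingers": -1},{"slide": [0,0,0],"delta_rot": [0,0,-0.4],"fingers": -1},{"slide": [0,0,0],"delta_rot": [0,0,0],"fingers": -1},{"slide": [0,0,0],"delta_rot": [0,0,0],"fingers": -1}]}}

```text
time_s: 19.25
tcp_pos: [0.4667, 0.1928, 0.0659]
eef_rot: [-180.0, -0.0, -42.4]
contact_force: [-2.5, -1.1, 8.9]
gripper_width: 0.0138
gripper_force: 29.9
```

Run:
```python
from h import *
s=r.get_state();print({k:np.round(s[k],3) for k in ('tcp_pos','eef_rot','contact_force','moment','gripper_force')})
c=cam('scene');cv2.imwrite('pics/s5.png',cv2.resize(c['image'][180:345,270:480],None,fx=3.5,fy=3.5))
R=blob(c,(0,100,50),(12,255,255),(330,210,430,310))
if R: print(rect(ray(c,R[0],.037)))
```

```text
{'tcp_pos': array([0.467, 0.193, 0.066]), 'eef_rot': array([-1.79999e+02, -3.00000e-03, -4.24250e+01]), 'contact_force': array([-2.478, -1.117,  8.854]), 'moment': array([-0.612,  0.985,  0.04 ]), 'gripper_force': np.float64(29.887)}
(array([600.2, 210. ]), 121.1, 51.8, -84.0)
```

View pics/s5.png

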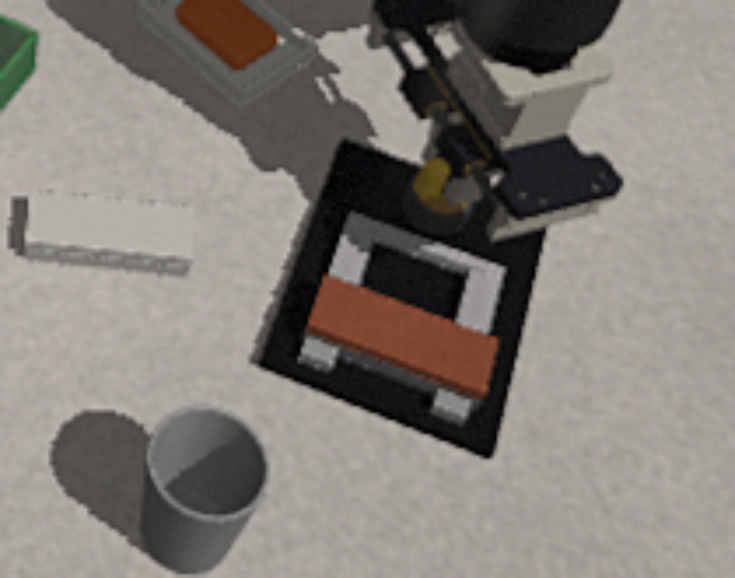

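The stone lies against the stops with the jaw backed off, and the gripper still holds the bar. By the tool heading the clamp is at about 0.84 rad.

```bash
python3 -c "
from plant import r
print(r.close_job())"
```

```text
the job is handed in; nothing more can be done
None
```

I handed the job in at about 19 s of the 64 s allowed; the hand-in returned no verdict. The whetstone lies flat between the stops and jaw and has been let go, the thumbscrew was seated and then backed off to about 0.84 rad, and the gripper is still holding its bar at about 30 N.

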